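# Hang the impression trays back on the tray hook, nested by size

### The job

Two clean impression trays stand in the drying rack and the smallest of the set already hangs on the tray hook. Hang the medium tray by the slot in its handle, trough towards the post, slide it fully home so that it nests over the small one and let go; only then hang the large one home over it in the same way. The end of the hook wire has been bent to one side, so feel each tray on gently, never pressing with more than about 10 N, and neither knock the small tray off nor disturb the bottle and the gauge near by.

Things in the scene. Friction and masses are not known exactly. Their poses are not given: they have to be found in the camera images.
- tray_small: Smallest steel impression tray: arch-shaped plate 54 mm wide, 16 mm deep wall (rim 58 mm), flat handle 16 x 6 mm above it. Origin: centre of the slot through the handle (8.5 wide, 16 tall). x: way the trough opens, y: across handle, z: up. Handle top +26, arch top -35, heels -89 mm. 70 g. Hangs on the hook from the start, handle against the collar, and stays there.
- tray_medium: Medium steel impression tray: arch-shaped plate 66 mm wide, 19 mm deep wall (rim 70 mm), flat handle 22 x 6 mm above it. Origin: centre of the slot through the handle (8.5 wide, 16 tall). x: way the trough opens, y: across handle, z: up. Handle top +26, arch top -29, heels -95 mm. 90 g +-30 %. Stands handle up in the front or back bay of the rack, trough facing away from the robot.
- tray_large: Large steel impression tray: arch-shaped plate 78 mm wide, 22 mm deep wall (rim 83 mm), flat handle 28 x 6 mm above it. Origin: centre of the slot through the handle (8.5 wide, 16 tall). x: way the trough opens, y: across handle, z: up. Handle top +26, arch top -23, heels -101 mm. 110 g +-30 %. Stands handle up in the other of these bays, trough facing away from the robot.
- hook_seat (a point): Centre of the front face of the collar (15 mm across) on the fixed hook, on the axis of its 6 mm wire, 200 mm up. x: along the hook towards the post (12 mm thick, no higher than the wire, 50 mm behind), the free end points to -x; z up. Trays hang 5 mm low, slot edge on the wire; home, handles lie flat on each other: slot centres at x = -3 (small), -9 (medium), -15 mm (large).
- hook_end (a point): The wire's end as if straight, on its axis, 62.5 mm before the seat, axes as there. The wire kinks 22 mm before the seat: its real end is up to 8 mm to either side (y), which this reading does not show; feel for it. The flattened end (6 mm wide, 3 thick) turns up to 9 mm above the axis: pass it with the slot centre 3 mm above the axis, then lower once 10 mm past it. The wire is rigid below 15 N.
- drying_rack: White drip pan 150 x 112 x 14 mm (floor 3 mm), fixed, with four wire hoops 44 mm high, 44 mm apart along its x, making three bays; the trays stand in the front and back bays. Origin: centre of its underside, z up.
- alcohol_bottle: Bystander: white plastic bottle 48 mm across, 134 mm tall, origin at the centre of its underside.
- tray_medium_trough (a point): Point in the medium tray's trough, 12 mm in +x and 62 mm below its slot centre. The wall is open above the arch, as wide as the handle, so that the next smaller tray's handle passes.
- tray_large_trough (a point): Point in the large tray's trough, 12 mm in +x and 62 mm below its slot centre. The wall is open above the arch, as wide as the handle, so that the next smaller tray's handle passes.
- gauge: Bystander: flat metal scissor-like wax gauge 101 x 28 x 5 mm lying on the worktop, origin at the centre of its underside.
There are look-alikes about, which are no part of the job. What is shaped like the tray_large but blue is not meant.

How it is judged:
On the way:
1. the medium tray hangs home over the small one, let go and at rest, before the large one is brought on to the hook (x of tray_medium in the frame of hook_seat between -0.0125 and -0.0065 m and y of tray_medium in the frame of hook_seat between -0.005 and 0.005 m and z of tray_medium in the frame of hook_seat between -0.009 and -0.001 m and angle between each of tray_medium, tray_small's own z axis and vertical below 0.15 rad and angle between the x axis of each of tray_medium, tray_small and the x axis of hook_seat, either way round below 0.15 rad and x of tray_medium_trough in the frame of hook_seat above -0.006 m and linear speed of each of tray_medium, tray_small below 0.02 m/s and contact force between the fingers and tray_medium below 0.05 N and x of tray_small in the frame of hook_seat between -0.0065 and -0.0005 m and y of tray_small in the frame of hook_seat between -0.005 and 0.005 m and z of tray_small in the frame of hook_seat between -0.009 and -0.001 m and contact force between the fingers and tray_small below 0.05 N and distance between tray_large and hook_seat above 0.08 m), for 0.3 s.
At the end, for the whole second after the job is handed in: Small, medium and large tray hang on the hook, slot centres 3, 9 and 15 mm before the collar (3.5 mm out, 2.5 mm in), within 5 mm sideways, 1 to 9 mm below the wire axis, upright and square within 0.15 rad, let go, at rest (x of tray_small in the frame of hook_seat between -0.0065 and -0.0005 m and y of tray_small in the frame of hook_seat between -0.005 and 0.005 m and z of tray_small in the frame of hook_seat between -0.009 and -0.001 m and angle between each of tray_small, tray_medium, tray_large's own z axis and vertical below 0.15 rad and angle between the x axis of each of tray_small, tray_medium, tray_large and the x axis of hook_seat, either way round below 0.15 rad and linear speed of each of tray_small, tray_medium, tray_large below 0.02 m/s and contact force between the fingers and tray_small below 0.05 N and x of tray_medium in the frame of hook_seat between -0.0125 and -0.0065 m and y of tray_medium in the frame of hook_seat between -0.005 and 0.005 m and z of tray_medium in the frame of hook_seat between -0.009 and -0.001 m and x of tray_medium_trough in the frame of hook_seat above -0.006 m and contact force between the fingers and tray_medium below 0.05 N and x of tray_large in the frame of hook_seat between -0.0185 and -0.0125 m and y of tray_large in the frame of hook_seat between -0.005 and 0.005 m and z of tray_large in the frame of hook_seat between -0.009 and -0.001 m and x of tray_large_trough in the frame of hook_seat above -0.012 m and contact force between the fingers and tray_large below 0.05 N); the robot touches nothing.
It fails at once if a tray pressed on the hook with more than 20 N (contact force between any of tray_small, tray_medium, tray_large and hook_stand above 20 N).
It fails at once if a tray pressed on another with more than 20 N (contact force between any of tray_medium, tray_large and tray_small above 20 N or contact force between tray_large and tray_medium above 20 N).
It fails at once if the small tray pushed more than 25 mm from its place or off the hook (distance of tray_small from where it was at the start of the episode above 0.025 m).
It fails at once if a tray dropped or laid down (slot centre below 60 mm) (height (world z) of any of tray_small, tray_medium, tray_large below 0.06 m).
It fails at once if the bottle or the gauge moved more than 30 mm (distance of any of alcohol_bottle, gauge from where it was at the start of the episode above 0.03 m).
It also fails if it takes over 72 s, if anything falls off the work surface, if the arm or the gripper's body presses on something with over 40 N, if the wrist force passes 120 N, or if a joint passes its speed limit or range.

### The arm

A 6-joint arm with a two-finger parallel gripper is mounted at the origin on a cart in front of the work surface, level with it; the furniture and walls round the work are solid. World frame = base frame: x ahead of the robot, y to its left, z up, the work surface at z = 0. Lengths are in m, angles in rad, forces in N, time in s.
With the tool pointing down it reaches from about 0.35 to 0.775 m from the base axis. Payload 7.3 kg.
Tool frame: the origin (TCP) lies at the centre of the arm's flange, where the gripper is bolted on; the fingertips stand 178 mm ahead of it and the grasp point (between the pads) lies 159 mm ahead of it; z points along the fingers, y is the line along which they close (so a half turn about z gives the same grasp; the last joint's range is limited). The gripper opens to 92 mm and grips with 3 to 60 N. Pads are 19 mm wide; open, the fingers measure 130 mm over their backs; the gripper's body (75 mm by 190 mm) begins 47 mm behind the grasp point.
Start: joints at [1.039, 0.342, 1.524, -0, 1.275, -0.146], TCP at [0.198, 0.486, 0.405] pointing down, gripper open.
Joint ranges: [-2.53, 2.53], [-0.77, 2.02], [0.04, 2.7], [-1, 4.14], [0.28, 2.66], [-3.11, 3.11]. Speed limits (rad/s): [2.57, 2.57, 3.14, 3.14, 3.14, 3.14].

### API

Orientations are given as [roll, pitch, yaw] about the fixed x, y, z axes, in that order (R = Rz(yaw) Ry(pitch) Rx(roll)).
In Python, from cell import robot gives the robot as it stands.
- The arm moves only by the shell command python3 -m pendant FILE [OPENING] [FORCE], which reads ROWS from the file FILE. ROWS is a JSON list of rows, 1 to 8 of them, each an object with the fields x, y, z (the shift in parts of the range, where 1.0 means 300 mm), rx, ry, rz (a rotation vector in shares of 4 rad (1.0 is 4 rad)); a field left out counts as zero; each row shifts and turns the commanded pose from where the row before left it, along the tool's axes as they then stand; what a row does not reach is not made up. A row lasts 1/12 s, in which the tool goes at most 0.0417 m and 0.125 rad, less where a joint would pass 70% of its speed; a pose out of reach is approached as far as the arm can. OPENING is the finger opening in m, set as the command begins (- or left out keeps the last). The fingers move at their own pace and stop on an object; FORCE is the grip in N (left out, the last holds). Time passes only in rows, so rows that do not move let the fingers close. It prints the time, the measured TCP pose, the force, the opening and the grip force at its end. A shift or turn number past 1, either way, is cut back to 1. Input that does not fit is refused with a message, and nothing moves.
- robot.observe(): the state, without advancing time (a new reading comes with each control period).
- robot.read_camera(name): name is "scene" or "top" or "wrist"; returns a dict with "image" (480x640x3 uint8, red, green, blue), "fx", "fy", "cx", "cy" (pixels), "pose" (4x4, takes a point from camera to world coordinates). Camera axes: x right, y down, z forward; pixel columns grow to the right and rows downward; lengths in m; the calibration is good to about 2 mm. A picture is of the moment at which its call begins. There is no depth.
- robot.hand_in(): hands the job in; it is judged then, once.
The state is a dict: "time": time; "qpos": joint angles; "qvel": joint speeds; "joint_efforts": joint torques, N m; "tool_pos": TCP position; "tool_rot": TCP orientation; "contact_force": force on the tool from outside, world axes, zero at the start; "torque": the same for the moment, N m; "opening": finger opening in m; "grip_force": force on a finger pad.
Only numpy, scipy, OpenCV 4.12 (cv2) and the standard library are available. Lean on these libraries where they do the work, as an engineer would, in place of code of your own. Each camera call takes 0.05 s, during which the arm holds its last target. There are 200 camera calls.

## Working session

There is one attempt and no reset: what is moved stays moved. The work goes in short steps, Python scripts to look and compute and a shell command to move; the robot and the scene stay as the last step left them, time stands still between calls to the robot, and variables do not carry over. Pictures are saved under pics/ and viewed, at most 12 in all, crops included, and the job is handed in when it is done.

```bash
mkdir -p pics; ls; python3 - <<'E'
from cell import robot
import cv2
for n in ("scene","top"):
    c=robot.read_camera(n)
    print(n,c["fx"],c["fy"],c["cx"],c["cy"],c["pose"].round(4).tolist() if hasattr(c["pose"],'round') else c["pose"])
    cv2.imwrite(f"pics/{n}0.png",cv2.cvtColor(c["image"],cv2.COLOR_RGB2BGR))
o=robot.observe();print(o)
E
```

```text
pics
scene 488.2426579161193 488.2426579161193 321.5737508939685 242.05424798472598 [[0.6847, -0.58, 0.4414, 0.1481], [-0.7289, -0.5436, 0.4162, -0.3167], [-0.0015, -0.6066, -0.795, 0.8166], [0.0, 0.0, 0.0, 1.0]]
top 595.0380712712131 595.0380712712131 315.2445488096683 226.8443107751798 [[-0.0284, -0.9773, 0.2099, 0.2796], [-0.9996, 0.0283, -0.0035, 0.054], [-0.0026, -0.2099, -0.9777, 1.3796], [0.0, 0.0, 0.0, 1.0]]
{'time': 0.1, 'qpos': array([ 1.03901370e+00,  3.42612948e-01,  1.52489951e+00, -1.80759138e-05,
        1.27541514e+00, -1.46030302e-01]), 'qvel': array([ 9.66856394e-04, -1.61513109e-03, -7.20297495e-04,  1.56467380e-05,
        1.34930060e-03, -3.29979555e-06]), 'joint_efforts': array([ 1.93437561e-03, -4.32002592e+01, -2.44695514e+01,  7.19484617e-02,
        5.27603785e-02, -8.29389865e-05]), 'tool_pos': array([0.19746774, 0.48631475, 0.40414279]), 'tool_rot': array([-3.14026940e+00, -1.77147912e-04,  2.75584549e+00]), 'contact_force': array([-0.01098222,  0.47286879, -0.29154558]), 'torque': array([ 0.00397517, -0.03701514,  0.03206444]), 'grip_force': 0.0, 'opening': 0.09199475687544663}
```

View pics/scene0.png

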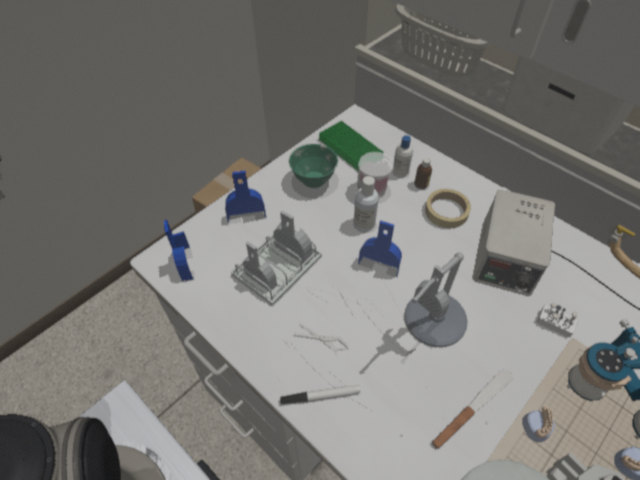

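View pics/top0.png

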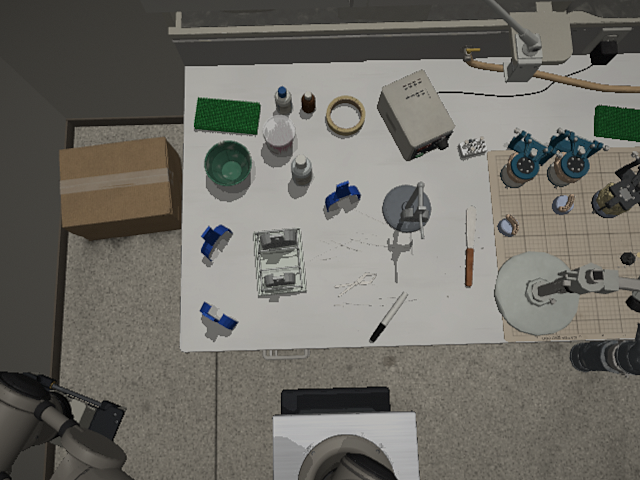

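The scene view shows the rack at about (278,262) and the hook at (437,300). In the top view the rack is at (279,263) and the hook at (407,208). I'll enlarge both.

```bash
python3 - <<'E'
import cv2,numpy as np
s=cv2.imread("pics/scene0.png");t=cv2.imread("pics/top0.png")
def crop(im,x,y,w,h,k):return cv2.resize(im[y:y+h,x:x+w],None,fx=k,fy=k,interpolation=cv2.INTER_CUBIC)
a=np.hstack([crop(s,225,205,100,75,4)*1,crop(s,390,245,100,75,4)])
b=np.hstack([crop(t,240,225,80,60,5),crop(t,375,170,80,60,5)])
cv2.imwrite("pics/comp1.png",np.vstack([a,b]))
E
```

```text
(no output)
```

View pics/comp1.png

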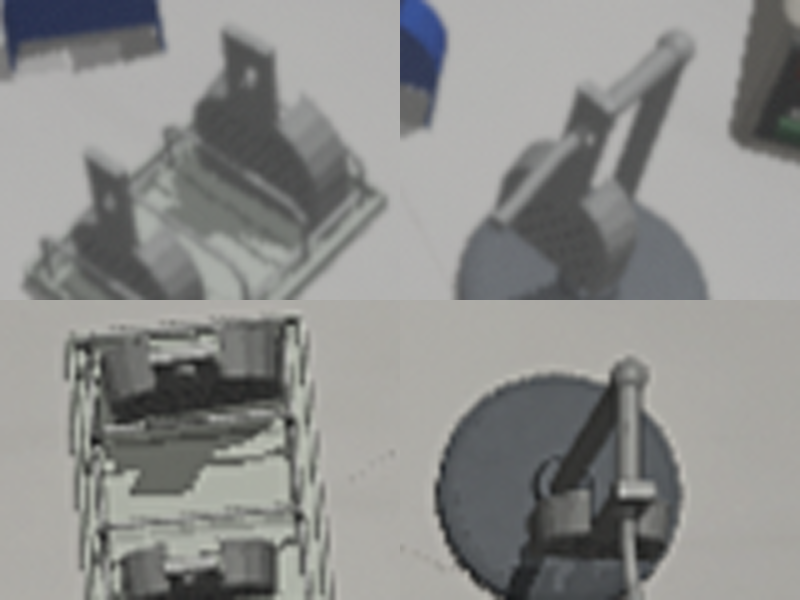

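The scene crop shows the large tray in the back bay, slot at about (250,78), and the medium tray in the front bay, slot at about (112,200). The hook wire end is near (500,218), the small tray's handle top at (595,90), and the post end of the wire at (678,45). Next I'll turn these into positions.

```bash
cat > h.py <<'E'
import json,numpy as np,cv2
from scipy.spatial.transform import Rotation as R
from cell import robot
def cam(n):
    c=robot.read_camera(n); return c
def ray(c,u,v):
    P=np.array(c["pose"]); d=P[:3,:3]@np.array([(u-c["cx"])/c["fx"],(v-c["cy"])/c["fy"],1]); return P[:3,3],d/np.linalg.norm(d)
def onz(c,u,v,z):
    o,d=ray(c,u,v); return o+d*(z-o[2])/d[2]
def proj(c,p):
    P=np.array(c["pose"]); q=P[:3,:3].T@(np.asarray(p)-P[:3,3]); return np.array([c["fx"]*q[0]/q[2]+c["cx"],c["fy"]*q[1]/q[2]+c["cy"]])
def tri(*rs):
    A=np.zeros((3,3));b=np.zeros(3)
    for o,d in rs:
        M=np.eye(3)-np.outer(d,d);A+=M;b+=M@o
    p=np.linalg.solve(A,b);return p,[np.linalg.norm((np.eye(3)-np.outer(d,d))@(p-o)).round(4) for o,d in rs]
E
python3 - <<'E'
from h import *
S=cam("scene");T=cam("top")
f=lambda x,y,k,ox,oy:((x+.5)/k-.5+ox,(y+.5)/k-.5+oy)
s1=lambda x,y:f(x,y,4,225,205); s2=lambda x,y:f(x-400,y,4,390,245)
t1=lambda x,y:f(x,y-300,5,240,225); t2=lambda x,y:f(x-400,y-300,5,375,170)
np.set_printoptions(precision=4,suppress=True)
print("large",onz(S,*s1(250,78),.104),"med",onz(S,*s1(112,200),.098))
print("large top corners",onz(S,*s1(222,28),.130),onz(S,*s1(275,50),.130))
print("med top corners",onz(S,*s1(87,152),.124),onz(S,*s1(130,172),.124))
for n,p in (("large",onz(S,*s1(250,78),.104)),("med",onz(S,*s1(112,200),.098))):
    for dz in (0,.026):
        q=proj(T,p+[0,0,dz]); print(n,dz,q,"crop",(q-[240,225])*5+[2,302])
print("wire ball", tri(ray(S,*s2(678,43)),ray(T,*t2(630,368))))
print("small top left/right scene",onz(S,*s2(578,86),.221),onz(S,*s2(612,98),.221))
print("small handle top", tri(ray(S,*s2(595,92)),ray(T,*t2(635,490))))
print("end",onz(S,*s2(500,218),.209))
print("wire ends from top z=.2",onz(T,*t2(630,370),.2),onz(T,*t2(632,480),.2))
print("rack corners top z.044",onz(T,*t1(70,340),.044),onz(T,*t1(297,320),.044))
# zoomed crops
k=8
def crop(c,x,y,w,h,k):return cv2.resize(c["image"][y:y+h,x:x+w,::-1],None,fx=k,fy=k,interpolation=cv2.INTER_CUBIC)
a=np.hstack([crop(T,252,226,50,75,8),crop(T,390,175,50,75,8)])
cv2.imwrite("pics/comp2.png",a)
E
```

```text
large [0.5302 0.133  0.104 ] med [0.4405 0.1312 0.098 ]
large top corners [0.5284 0.1476 0.13  ] [0.5358 0.1202 0.13  ]
med top corners [0.4399 0.1429 0.124 ] [0.4456 0.1206 0.124 ]
large 0 [277.3174 238.3535] crop [188.5869 368.7673]
large 0.026 [276.5297 236.034 ] crop [184.6485 357.1698]
med 0 [278.9555 279.612 ] crop [196.7774 575.0598]
med 0.026 [278.1927 278.1002] crop [192.9636 567.5011]
wire ball (array([ 0.6175, -0.1687,  0.2013]), [np.float64(0.0009), np.float64(0.0009)])
small top left/right scene [ 0.5599 -0.1569  0.221 ] [ 0.564  -0.1692  0.221 ]
small handle top (array([ 0.561 , -0.1637,  0.2228]), [np.float64(0.0003), np.float64(0.0003)])
end [ 0.5016 -0.1668  0.209 ]
wire ends from top z=.2 [ 0.6177 -0.1696  0.2   ] [ 0.571  -0.1673  0.2   ]
rack corners top z.044 [0.557  0.1909 0.044 ] [0.5634 0.0867 0.044 ]
```

View pics/comp2.png

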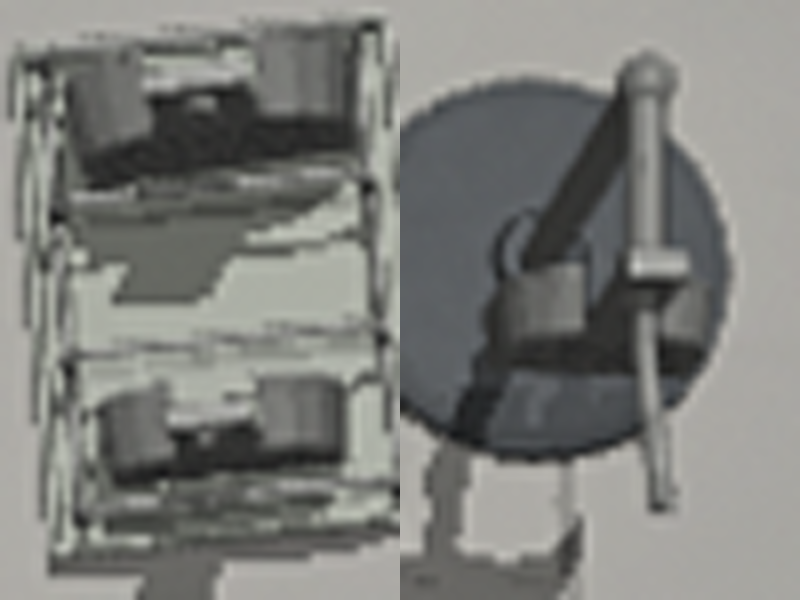

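The large handle's top strip runs (147,80)–(251,74) with the slot at (203,102). The medium's runs (168,410)–(256,405) with the slot at (208,437). The small handle's top centre is about (658,262) and the wire end about (661,503), off to the right, i.e. -y.

```bash
python3 - <<'E'
from h import *
S=cam("scene");T=cam("top")
np.set_printoptions(precision=4,suppress=True)
f=lambda x,y,k,ox,oy:((x+.5)/k-.5+ox,(y+.5)/k-.5+oy)
s1=lambda x,y:f(x,y,4,225,205); s2=lambda x,y:f(x-400,y,4,390,245)
t1=lambda x,y:f(x,y,8,252,226); t2=lambda x,y:f(x-400,y,8,390,175)
def yaw(a,b): d=a-b; return np.arctan2(-d[0],d[1])
for n,a,b,z in (("L",t1(145,87),t1(252,79),.130),("M",t1(166,420),t1(257,413),.124),("S",t2(628,264),t2(688,261),.221)):
    p,q=onz(T,*a,z),onz(T,*b,z); print(n,"top mid",(p+q)/2,"w",np.linalg.norm(p-q),"yaw",yaw(p,q))
print("Lslot",tri(ray(S,*s1(250,78)),ray(T,*t1(203,102))))
print("Mslot",tri(ray(S,*s1(112,200)),ray(T,*t1(208,437))))
print("Ltop",tri(ray(S,*s1(251,36)),ray(T,*t1(198,83))))
print("Mtop",tri(ray(S,*s1(109,160)),ray(T,*t1(211,416))))
b,c=onz(T,*t2(649,78),.2),onz(T,*t2(650,240),.203)
print("ball",b,"wire near handle",c,"yaw",np.arctan2((b-c)[1],(b-c)[0]))
print("end",tri(ray(S,*s2(500,216)),ray(T,*t2(661,500))), "wire at handle front", onz(T,*t2(647,312),.203))
# rack yaw: hoop corners & pan edges
a,c2=onz(T,*t1(38,62),.044),onz(T,*t1(375,25),.044); print("hoop",a,c2,yaw(a,c2))
a,c2=onz(T,*t1(68,358),.044),onz(T,*t1(380,338),.044); print("hoop",a,c2,yaw(a,c2))
E
```

```text
L top mid [0.5305 0.1334 0.13  ] w 0.02869736679340686 yaw 0.04725810618501223
M top mid [0.4415 0.1316 0.124 ] w 0.0241635963908816 yaw 0.04847357627164431
S top mid [ 0.5621 -0.1648  0.221 ] w 0.015076901844158814 yaw 0.02236949185577244
Lslot (array([0.5307, 0.1338, 0.1028]), [np.float64(0.0002), np.float64(0.0002)])
Mslot (array([0.4408, 0.1339, 0.0944]), [np.float64(0.0012), np.float64(0.0012)])
Ltop (array([0.531 , 0.1326, 0.1335]), [np.float64(0.0014), np.float64(0.0014)])
Mtop (array([0.442 , 0.1313, 0.1262]), [np.float64(0.0008), np.float64(0.0008)])
ball [ 0.6162 -0.1696  0.2   ] wire near handle [ 0.5725 -0.1665  0.203 ] yaw -0.07141734775700927
end (array([ 0.505 , -0.1649,  0.204 ]), [np.float64(0.0003), np.float64(0.0003)]) wire at handle front [ 0.5537 -0.1645  0.203 ]
hoop [0.5552 0.1847 0.044 ] [0.5632 0.088  0.044 ] 0.08290787040679598
hoop [0.4696 0.1768 0.044 ] [0.4727 0.0886 0.044 ] 0.0357955359888561
```

```bash
cat >> h.py <<'E'
def calc(x,y,z,yaw,o=None):
    """delta in tool axes (tool down) to a TCP goal: turn about z first row(s), then shift in turned axes"""
    o=o or robot.observe(); r0=R.from_euler('xyz',o["tool_rot"]); r1=R.from_euler('xyz',[np.pi,0,yaw])
    rv=(r0.inv()*r1).as_rotvec(); d=np.array([x,y,z])-o["tool_pos"]
    print("rotvec",rv.round(4),"shift before turn",r0.inv().apply(d).round(4),"after turn",r1.inv().apply(d).round(4),"dist",np.linalg.norm(d).round(4),"F",o["contact_force"].round(2))
E
python3 -c "
from h import *
calc(.4415,.1325,.36,np.pi+.045)"
```

```text
rotvec [-4.000e-04 -2.000e-04 -4.308e-01] shift before turn [-0.3592 -0.2361  0.0446] after turn [-0.2278 -0.3645  0.0445] dist 0.4321 F [ 0.29 -0.02 -0.71]
```

The manual's scale: shifts go in shares of 300 mm and turns go in shares of 4 rad. Converting my numbers, -0.033 m / 0.3 = -0.11, -0.02 m / 0.3 = -0.0667, -0.108 rad / 4 = -0.027.

```bash
echo '[{"rz":-0.027}, {"rz":-0.027}, {"rz":-0.027}, {"rz":-0.0268}, {"x":-0.0667, "y":-0.11}, {"x":-0.0667, "y":-0.11}, {"x":-0.0667, "y":-0.11}, {"x":-0.0667, "y":-0.11}]' > mv.in && python3 -m pendant mv.in 0.05
echo '[{"x":-0.0667, "y":-0.11}, {"x":-0.0667, "y":-0.11}, {"x":-0.0667, "y":-0.11}, {"x":-0.0667, "y":-0.11}, {"x":-0.0667, "y":-0.11, "z":0.0333}, {"x":-0.0667, "y":-0.11, "z":0.0333}, {"x":-0.0667, "y":-0.11, "z":0.0333}, {"z":0.0333}]' > mv.in && python3 -m pendant mv.in
python3 -c "
from h import *
calc(.4415,.1325,.36,np.pi+.045)
c=cam('wrist');cv2.imwrite('pics/w1.png',c['image'][:,:,::-1])"
```

```text
time: 0.97
tool_pos: [0.2838, 0.3568, 0.4047]
tool_rot: [-3.142, 0.0, -3.095]
contact_force: [0.3, 0.2, -0.4]
opening: 0.0503
grip_force: 0.0
time: 1.63
tool_pos: [0.4368, 0.1291, 0.3645]
tool_rot: [-3.14, 0.003, -3.102]
contact_force: [0.5, -0.8, -0.3]
opening: 0.0498
grip_force: 0.0
rotvec [-0.0018  0.0028 -0.005 ] shift before turn [-0.0048  0.0032  0.0045] after turn [-0.0048  0.0032  0.0045] dist 0.0073 F [ 0.5  -0.83 -0.32]
```

View pics/w1.png

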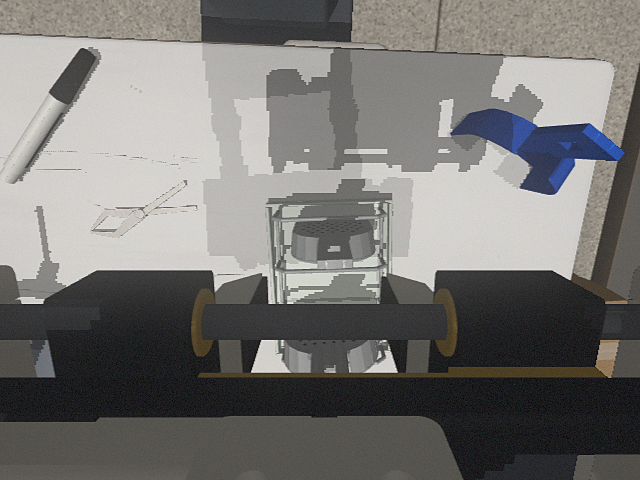

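The wrist view shows the medium tray's slot at about (334,248) and the large tray at about (335,350), partly hidden by the fingers. I'll enlarge it to refine the grasp.

```bash
python3 - <<'E'
from h import *
im=cv2.imread('pics/w1.png')
cv2.imwrite('pics/w1c.png',cv2.resize(im[200:300,270:400],None,fx=6,fy=6,interpolation=cv2.INTER_CUBIC))
c=cam('wrist');print(np.array(c["pose"]).round(4),c["fx"],c["cx"],c["cy"])
for p in ([.4415,.1325,.098],[.4415,.1325,.124]): print(proj(c,p), (proj(c,p)-[270,200])*6+2.5)
E
```

```text
[[-0.04    0.9689  0.2444  0.3681]
 [ 0.9992  0.039   0.0086  0.1277]
 [-0.0012  0.2445 -0.9696  0.3425]
 [ 0.      0.      0.      1.    ]] 379.0650654638789 323.8295255277805 240.45778602278665
[327.08445984 257.62040344] [345.00675904 348.22242065]
[327.39021295 269.985197  ] [346.84127769 422.41118201]
```

View pics/w1c.png

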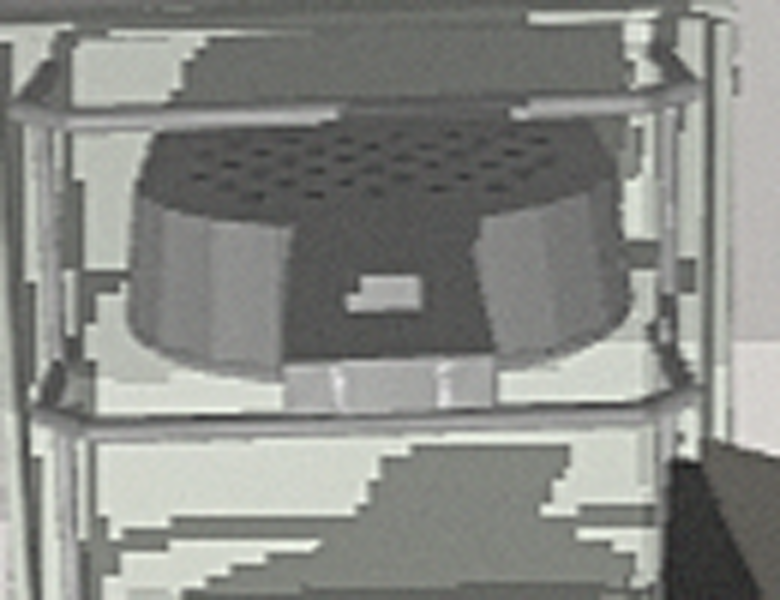

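```bash
python3 - <<'E'
from h import *
im=cv2.imread('pics/w1.png')
c=cam('wrist');n=c['image'][:,:,::-1]
x0,y0=270,212;t=im[212:272,x0:400]
m=cv2.matchTemplate(np.ascontiguousarray(n),np.ascontiguousarray(t),cv2.TM_CCOEFF_NORMED);_,v,_,l=cv2.minMaxLoc(m);print(v,l,np.array(l)-[x0,y0])
s=np.array(l)-[x0,y0]
u=lambda x,y:((x+.5)/6-.5+270+s[0],(y+.5)/6-.5+200+s[1])
a,b=onz(c,*u(284,385),.124),onz(c,*u(496,378),.124);print((a+b)/2,a-b,np.arctan2((a-b)[0],-(a-b)[1]))
print("slot front face",onz(c,*u(388,292),.098))
o=robot.observe();print(o["tool_pos"],o["tool_rot"],o["time"])
calc(.4415,.1325,.36,np.pi+.045)
E
```

```text
0.8907303214073181 (266, 218) [-4  6]
[0.44003778 0.13595937 0.124     ] [ 1.64713439e-03 -2.14450031e-02 -5.55111512e-17] 0.0766568686702911
slot front face [0.43813172 0.13608388 0.098     ]
[0.43363991 0.13330203 0.36417879] [ 3.14139459e+00 -2.19005203e-03 -3.09805675e+00] 1.7833
rotvec [ 0.0002 -0.0022 -0.0015] shift before turn [-0.0078 -0.0011  0.0042] after turn [-0.0078 -0.0012  0.0042] dist 0.0089 F [ 0.34  0.2  -0.03]
```

In the tool's units: 0.02 m / 0.3 = 0.0667, 0.017 m / 0.3 = 0.0567, -0.015 rad / 4 = -0.0038.

```bash
echo '[{"x":-0.0233, "y":0.0057, "rz":-0.0038}, {"z":0.0667}, {"z":0.0667}, {"z":0.0667}, {"z":0.0667}, {"z":0.0567}, {}]' > mv.in && python3 -m pendant mv.in 0.05
echo '[{}, {}, {}, {}, {}, {}, {}, {}]' > mv.in && python3 -m pendant mv.in 0.015 30
```

```text
time: 2.37
tool_pos: [0.4398, 0.137, 0.2658]
tool_rot: [-3.142, -0.004, -3.078]
contact_force: [-1.3, -0.8, -0.5]
opening: 0.0506
grip_force: 0.0
time: 3.03
tool_pos: [0.441, 0.1358, 0.2685]
tool_rot: [3.141, 0.002, -3.082]
contact_force: [-0.4, 0.1, 6.2]
opening: 0.0218
grip_force: 30.0
```

In the tool's units: -0.03 m / 0.3 = -0.1, -0.02 m / 0.3 = -0.0667.

```bash
echo '[{"z":-0.0333}, {"z":-0.0667}, {"z":-0.1}, {"z":-0.1}, {"z":-0.1}, {}, {}, {}]' > mv.in && python3 -m pendant mv.in 
python3 - <<'E'
from h import *
S=cam("scene");T=cam("top")
o=robot.observe();print(o["tool_pos"],o["contact_force"],o["torque"])
c=cam('wrist');print(np.array(c['pose']).round(4))
f=lambda im,x,y,w,h,W,H:cv2.resize(im["image"][y:y+h,x:x+w,::-1],(W,H),interpolation=cv2.INTER_CUBIC)
cv2.imwrite('pics/g1.png',np.vstack([np.hstack([f(S,215,170,100,75,400,300),f(S,390,245,100,75,400,300)]),np.hstack([f(c,0,0,640,480,400,300),f(c,250,200,160,120,400,300)])]))
E
```

```text
time: 3.7
tool_pos: [0.4402, 0.1356, 0.3868]
tool_rot: [-3.142, -0.002, -3.081]
contact_force: [-1.3, 1.0, -1.3]
opening: 0.0217
grip_force: 30.0
[0.44024744 0.13566499 0.38623158] [ 0.11465459 -0.19501834 -1.83194884] [ 0.02904043  0.00995524 -0.048896  ]
[[-6.020e-02  9.681e-01  2.434e-01  3.735e-01]
 [ 9.982e-01  5.860e-02  1.390e-02  1.311e-01]
 [-8.000e-04  2.438e-01 -9.698e-01  3.664e-01]
 [ 0.000e+00  0.000e+00  0.000e+00  1.000e+00]]
```

View pics/g1.png

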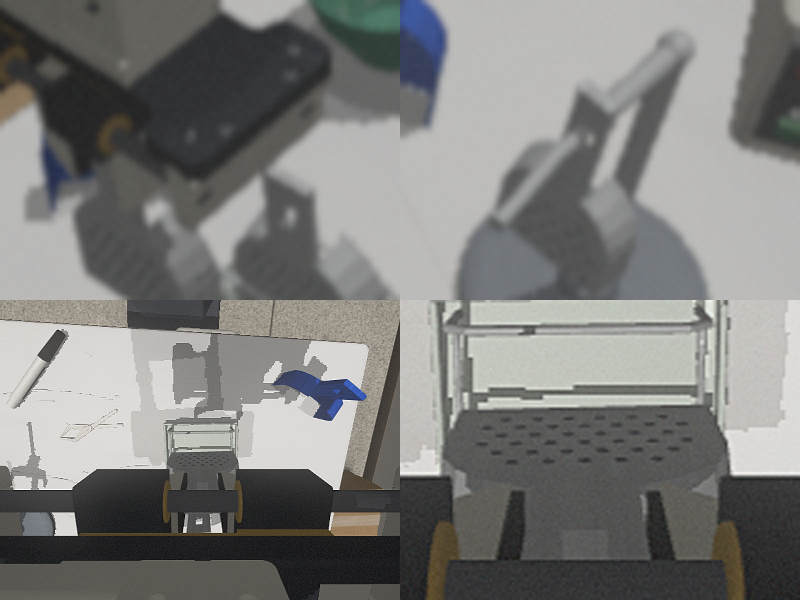

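```bash
python3 - <<'E'
from h import *
c=cam('wrist')
o,d=ray(c,324,298); xp=robot.observe()["tool_pos"][0]-.003; p=o+d*(xp-o[0])/d[0];print("slot in hand",p, robot.observe()["tool_pos"]-p)
calc(.60,-.165,.505,np.pi-.06)
E
```

```text
slot in hand [0.43743792 0.13492192 0.21384661] [0.003      0.00076742 0.17258501]
rotvec [-0.0003 -0.0028  0.1201] shift before turn [-0.1409 -0.3098 -0.1189] after turn [-0.1773 -0.2906 -0.1186] dist 0.3605 F [-0.16 -0.35 -1.54]
```

In the tool's units: -0.03 m / 0.3 = -0.1, -0.029 m / 0.3 = -0.0967, 0.06 rad / 4 = 0.015.

```bash
echo '[{"z":-0.1, "rz":0.015}, {"z":-0.1, "rz":0.015}, {"z":-0.1}, {"z":-0.0967}, {"x":-0.06, "y":-0.0967}, {"x":-0.06, "y":-0.0967}, {"x":-0.06, "y":-0.0967}, {"x":-0.06, "y":-0.0967}]' > mv.in && python3 -m pendant mv.in 
echo '[{"x":-0.06, "y":-0.0967}, {"x":-0.06, "y":-0.0967}, {"x":-0.06, "y":-0.0967}, {"x":-0.06, "y":-0.0967}, {"x":-0.06, "y":-0.0967}, {"x":-0.05, "y":-0.0967}, {}, {}]' > mv.in && python3 -m pendant mv.in 
echo '[{}, {}, {}]' > mv.in && python3 -m pendant mv.in 
python3 - <<'E'
from h import *
c=cam('wrist');np.set_printoptions(precision=5,suppress=True)
print(repr(np.array(c['pose'])),robot.observe()["tool_pos"],robot.observe()["tool_rot"])
cv2.imwrite('pics/w2full.png',c["image"][:,:,::-1])
u,v=proj(c,[.55,-.165,.2]);print(u,v)
x,y=int(u)-90,int(v)-70;x=max(x,0);y=max(y,0);print(x,y)
cv2.imwrite('pics/w2.png',cv2.resize(c["image"][y:y+140,x:x+190,::-1],None,fx=4,fy=4,interpolation=cv2.INTER_CUBIC))
E
```

```text
time: 4.57
tool_pos: [0.5061, 0.0144, 0.506]
tool_rot: [3.141, -0.001, 3.083]
contact_force: [0.9, 0.4, -0.7]
opening: 0.0213
grip_force: 30.0
time: 5.23
tool_pos: [0.6006, -0.1661, 0.5043]
tool_rot: [3.14, -0.003, 3.079]
contact_force: [0.2, 0.6, -1.4]
opening: 0.0218
grip_force: 30.0
time: 5.48
tool_pos: [0.5997, -0.1631, 0.5071]
tool_rot: [3.141, 0.0, 3.083]
contact_force: [-0.5, -1.9, -1.2]
opening: 0.0215
grip_force: 30.0
array([[ 0.05814,  0.96733,  0.24675,  0.53302],
       [ 0.99831, -0.05626, -0.01467, -0.15986],
       [-0.0003 ,  0.24719, -0.96897,  0.48697],
       [ 0.     ,  0.     ,  0.     ,  1.     ]]) [ 0.59973 -0.16312  0.50719] [3.14157 0.00051 3.08327]
318.3783570509358 167.65559532867314
228 97
```

View pics/w2.png

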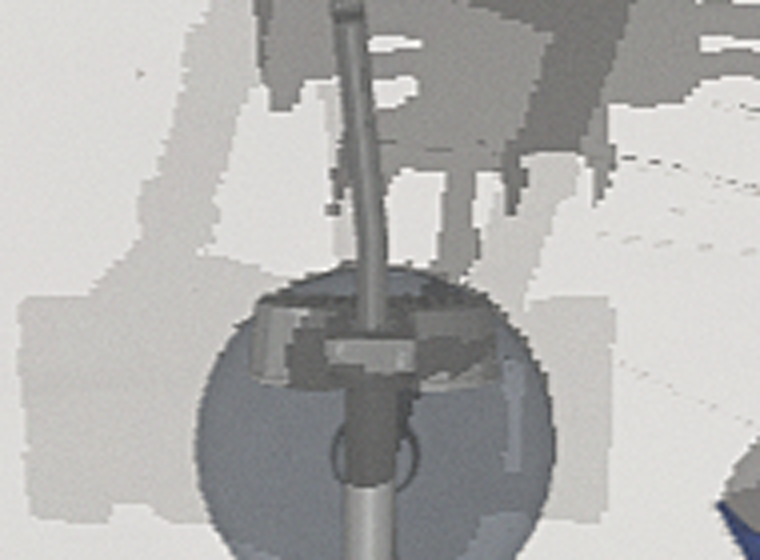

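The wrist picture clearly shows the straight wire through (369,550), (372,320) and the kink near (372,250). The bent end is at about (347,12), and the small handle's top spans (327,356)–(414,356).

```bash
python3 - <<'E'
from h import *
np.set_printoptions(precision=4,suppress=True)
c=cam('wrist'); u=lambda x,y:((x+.5)/4-.5+228,(y+.5)/4-.5+97)
g=lambda x,y,z:onz(c,*u(x,y),z)
p1,p2,k,e=g(369,552,.2),g(372,320,.2),g(372,250,.2),g(347,12,.207)
a,b=g(327,356,.221),g(414,356,.221)
print(p1,p2,k,e,"handle",(a+b)/2,"w",np.linalg.norm(a-b),"hyaw",np.arctan2(-(b-a)[0],(b-a)[1]))
print("yaw p1p2",np.arctan2(*(p1-p2)[1::-1]),"p1k",np.arctan2(*(p1-k)[1::-1]),"bend",np.arctan2(*(k-e)[1::-1]))
for yaw in (-.058,-.07,-.08):
    ax=np.array([np.cos(yaw),np.sin(yaw)]);n=np.array([-ax[1],ax[0]])
    for nm,q in (("p1",p1),("p2",p2),("kink",k),("end",e)):
        d=(q-(a+b)/2)[:2];print(yaw,nm,"along",(d@ax).round(4),"side",(d@n).round(4))
E
```

```text
[ 0.6014 -0.1671  0.2   ] [ 0.5568 -0.1638  0.2   ] [ 0.544  -0.1631  0.2   ] [ 0.503  -0.1649  0.207 ] handle [ 0.5612 -0.1642  0.221 ] w 0.015196630577282112 hyaw -0.05813292439984153
yaw p1p2 -0.07334092968621055 p1k -0.07042601748126325 bend 0.04451933181622896
-0.058 p1 along 0.0402 side -0.0006
-0.058 p2 along -0.0045 side 0.0001
-0.058 kink along -0.0173 side 0.0001
-0.058 end along -0.0581 side -0.0041
-0.07 p1 along 0.0402 side -0.0001
-0.07 p2 along -0.0045 side 0.0
-0.07 kink along -0.0173 side -0.0001
-0.07 end along -0.0581 side -0.0048
-0.08 p1 along 0.0402 side 0.0003
-0.08 p2 along -0.0045 side -0.0
-0.08 kink along -0.0173 side -0.0003
-0.08 end along -0.058 side -0.0054
```

```bash
cat >> h.py <<'E'
YAW=-.068; S0=np.array([.5612,-.1642])
def hk(al,side=0): return S0+al*np.array([np.cos(YAW),np.sin(YAW)])+side*np.array([-np.sin(YAW),np.cos(YAW)])
def avg(n=6):
    P=[];A=[];F=[];Tq=[]
    for i in range(n):
        robot.read_camera("top");o=robot.observe();P.append(o["tool_pos"]);A.append(R.from_euler('xyz',o["tool_rot"]).as_quat());F.append(o["contact_force"]);Tq.append(o["torque"])
    r=R.from_quat(A).mean();return dict(tool_pos=np.mean(P,0),tool_rot=r.as_euler('xyz'),contact_force=np.mean(F,0),torque=np.mean(Tq,0),opening=o["opening"],sd=np.std(P,0))
def hpos(o,dy,dz):
    d=o["tool_pos"][:2]-[0,dy]-S0;c,s=np.cos(YAW),np.sin(YAW)
    print("hook frame along %.4f side %.4f slotz %.4f yaw-err %.4f"%(d@[c,s],d@[-s,c],o["tool_pos"][2]-dz,(o["tool_rot"][2]-np.pi-YAW+np.pi)%(2*np.pi)-np.pi),"F",o["contact_force"].round(2),"T",o["torque"].round(3),"sd",o["sd"].round(4))
E
python3 - <<'E'
from h import *
o=avg();hpos(o,.0008,.171)
p=hk(-.09,-.0047);calc(p[0],p[1]+.0008,.374,np.pi+YAW,o)
E
```

```text
hook frame along 0.0386 side 0.0022 slotz 0.3360 yaw-err 0.0088 F [ 0.26  0.37 -1.44] T [ 0.037  0.011 -0.01 ] sd [0.0001 0.0002 0.0001]
rotvec [-0.0001  0.0005  0.0088] shift before turn [ 0.1287 -0.0058  0.133 ] after turn [ 0.1286 -0.0069  0.133 ] dist 0.1852 F [ 0.26  0.37 -1.44]
```

In the tool's units: 0.034 m / 0.3 = 0.1133, 0.033 m / 0.3 = 0.11, 0.0088 rad / 4 = 0.0022.

```bash
echo '[{"x":0.1067, "y":-0.0057, "rz":0.0022}, {"x":0.1067, "y":-0.0057}, {"x":0.1067, "y":-0.0057}, {"x":0.1087, "y":-0.006}, {"z":0.11}, {"z":0.11}, {"z":0.11}, {"z":0.1133}]' > mv.in && python3 -m pendant mv.in >/dev/null
echo '[{}, {}, {}]' > mv.in && python3 -m pendant mv.in 
python3 - <<'E'
from h import *
o=avg();hpos(o,.0008,.171)
S=cam("scene");T=cam("top")
f=lambda im,x,y,w,h,W,H:cv2.resize(im["image"][y:y+h,x:x+w,::-1],(W,H),interpolation=cv2.INTER_CUBIC)
q=proj(T,[.5,-.164,.2]).astype(int);s=proj(S,[.5,-.164,.2]).astype(int);print(q,s)
cv2.imwrite('pics/h1.png',np.hstack([f(S,s[0]-40,s[1]-60,80,120,400,600),f(T,q[0]-40,q[1]-60,80,120,400,600)]))
E
```

```text
time: 6.8
tool_pos: [0.4719, -0.163, 0.3756]
tool_rot: [-3.141, 0.003, 3.073]
contact_force: [-0.1, -0.2, -0.8]
opening: 0.0216
grip_force: 30.0
hook frame along -0.0894 side -0.0055 slotz 0.2046 yaw-err -0.0005 F [-0.24  0.16 -1.01] T [0.021 0.01  0.013] sd [0.0002 0.0001 0.0005]
[421 239] [411 301]
```

View pics/h1.png

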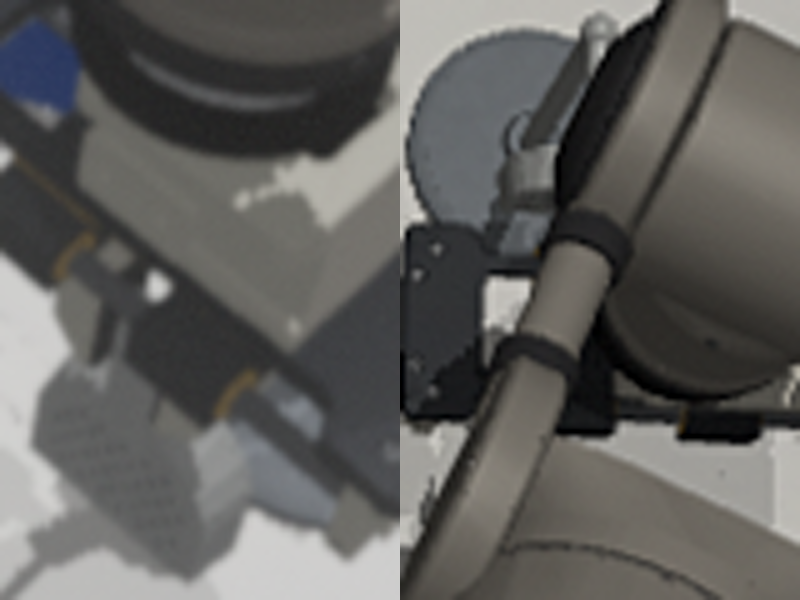

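Both views are hidden by the arm, so I'll go by feel from here.

In the tool's units: -0.008 m / 0.3 = -0.0267, 0.0016 m / 0.3 = 0.0053.

```bash
echo '[{"x":-0.0267, "y":0.0027, "z":0.0053}, {"x":-0.0267}, {"x":-0.02}, {}, {}]' > mv.in && python3 -m pendant mv.in >/dev/null
python3 -c "
from h import *
hpos(avg(3),.0008,.171)"
echo '[{"x":-0.0067}, {"x":-0.0067}, {"x":-0.0033}, {}, {}]' > mv.in && python3 -m pendant mv.in >/dev/null
python3 -c "
from h import *
hpos(avg(3),.0008,.171)"
```

```text
hook frame along -0.0678 side -0.0045 slotz 0.2009 yaw-err -0.0004 F [ 0.11 -0.25 -1.2 ] T [0.022 0.03  0.002] sd [0.0001 0.     0.0001]
hook frame along -0.0629 side -0.0046 slotz 0.2011 yaw-err -0.0006 F [-0.23  0.28 -1.01] T [ 0.005  0.027 -0.02 ] sd [0. 0. 0.]
```

In the tool's units: -0.002 m / 0.3 = -0.0067, -0.001 m / 0.3 = -0.0033.

```bash
echo '[{"z":-0.0067}, {}, {"x":-0.0033}, {"x":-0.0033}, {"x":-0.0033}, {}, {}]' > mv.in && python3 -m pendant mv.in >/dev/null
python3 -c "
from h import *
hpos(avg(3),.0008,.171)"
echo '[{"x":-0.0033}, {"x":-0.0033}, {"x":-0.0033}, {}, {}]' > mv.in && python3 -m pendant mv.in >/dev/null
python3 -c "
from h import *
hpos(avg(3),.0008,.171)"
```

```text
hook frame along -0.0598 side -0.0046 slotz 0.2030 yaw-err -0.0006 F [-0.22  0.64 -1.09] T [ 0.043 -0.005 -0.013] sd [0. 0. 0.]
hook frame along -0.0568 side -0.0046 slotz 0.2031 yaw-err -0.0006 F [-0.21  0.04 -1.13] T [ 0.031 -0.004 -0.007] sd [0. 0. 0.]
```

In the tool's units: -0.001 m / 0.3 = -0.0033, 0.0002 m / 0.3 = 0.0007.

```bash
echo '[{"x":-0.0033, "y":0.0003}, {"x":-0.0033, "y":0.0003}, {"x":-0.0033, "y":0.0007}, {}, {}]' > mv.in && python3 -m pendant mv.in >/dev/null
python3 -c "
from h import *
hpos(avg(3),.0008,.171)"
echo '[{"x":-0.0033, "y":0.0003}, {"x":-0.0033, "y":0.0003}, {"x":-0.0033, "y":0.0003}, {"x":-0.0033, "y":0.0003}, {"x":-0.0033, "y":0.0007}, {}, {}]' > mv.in && python3 -m pendant mv.in >/dev/null
python3 -c "
from h import *
hpos(avg(3),.0008,.171)"
```

```text
hook frame along -0.0538 side -0.0042 slotz 0.2031 yaw-err -0.0006 F [-0.06 -0.6  -0.92] T [ 0.052 -0.003  0.01 ] sd [0. 0. 0.]
hook frame along -0.0488 side -0.0036 slotz 0.2031 yaw-err -0.0006 F [-0.87  0.01 -1.73] T [ 0.02   0.03  -0.013] sd [0. 0. 0.]
```

The manual's scale: shifts go in shares of 300 mm and turns go in shares of 4 rad. Converting my numbers, -0.001 m / 0.3 = -0.0033, 0.0001 m / 0.3 = 0.0003.

```bash
echo '[{"x":-0.0033, "y":0.0003, "z":0.0033}, {"z":0.0033}, {"z":0.0033}, {"z":0.0033}, {}, {}]' > mv.in && python3 -m pendant mv.in >/dev/null
python3 -c "
from h import *
hpos(avg(3),.0008,.171)"
echo '[{"x":-0.0067, "y":0.0007}, {"x":-0.0067, "y":0.0007}, {"x":-0.0067, "y":0.001}, {"x":-0.0067, "y":0.0007}, {"x":-0.0067, "y":0.0007}, {}, {}]' > mv.in && python3 -m pendant mv.in >/dev/null
python3 -c "
from h import *
hpos(avg(3),.0008,.171)"
```

```text
hook frame along -0.0478 side -0.0035 slotz 0.1991 yaw-err -0.0006 F [-0.25 -0.1  -0.68] T [0.014 0.015 0.01 ] sd [0. 0. 0.]
hook frame along -0.0379 side -0.0024 slotz 0.1991 yaw-err -0.0006 F [ 0.02 -0.14 -0.95] T [ 0.003  0.017 -0.001] sd [0. 0. 0.]
```

In the tool's units: -0.002 m / 0.3 = -0.0067, 0.0003 m / 0.3 = 0.001.

```bash
echo '[{"x":-0.0067, "y":0.001}, {"x":-0.0067, "y":0.001}, {"x":-0.0067, "y":0.001}, {"x":-0.0067, "y":0.0007}, {"x":-0.0067, "y":0.0007}, {}, {}]' > mv.in && python3 -m pendant mv.in >/dev/null
python3 -c "
from h import *
hpos(avg(3),.0008,.171)"
echo '[{"x":-0.0067, "y":0.0007}, {"x":-0.0067, "y":0.0007}, {"x":-0.0067, "y":0.0007}, {"x":-0.0067, "y":0.0007}, {}, {}]' > mv.in && python3 -m pendant mv.in >/dev/null
python3 -c "
from h import *
hpos(avg(3),.0008,.171)"
```

```text
hook frame along -0.0279 side -0.0011 slotz 0.1990 yaw-err -0.0006 F [ 0.29  0.12 -0.68] T [ 0.053  0.009 -0.024] sd [0. 0. 0.]
hook frame along -0.0198 side -0.0003 slotz 0.1990 yaw-err -0.0006 F [-0.4   0.11 -0.75] T [ 0.043 -0.006 -0.008] sd [0. 0. 0.]
```

In the tool's units: -0.002 m / 0.3 = -0.0067, 0.001 m / 0.3 = 0.0033.

```bash
echo '[{"x":-0.0067, "y":0.0003, "z":0.0033}, {"x":-0.0067, "y":0.0003, "z":0.0033}, {"x":-0.0067}, {"x":-0.0067}, {}, {}]' > mv.in && python3 -m pendant mv.in >/dev/null
python3 -c "
from h import *
hpos(avg(3),.0008,.171)"
echo '[{"x":-0.0033}, {"x":-0.0033}, {"x":-0.0033}, {}, {}]' > mv.in && python3 -m pendant mv.in >/dev/null
python3 -c "
from h import *
hpos(avg(3),.0008,.171)"
```

```text
hook frame along -0.0118 side -0.0001 slotz 0.1971 yaw-err -0.0005 F [ 0.57  0.08 -1.17] T [ 0.041 -0.007 -0.022] sd [0. 0. 0.]
hook frame along -0.0088 side -0.0001 slotz 0.1971 yaw-err -0.0006 F [ 0.22  0.05 -1.13] T [ 0.022  0.029 -0.004] sd [0. 0. 0.]
```

In the tool's units: -0.001 m / 0.3 = -0.0033.

```bash
echo '[{"x":-0.0033}, {"x":-0.0033}, {}, {}]' > mv.in && python3 -m pendant mv.in >/dev/null
python3 -c "
from h import *
hpos(avg(3),.0008,.171)"
echo '[{"x":-0.0033}, {}, {}]' > mv.in && python3 -m pendant mv.in >/dev/null
python3 -c "
from h import *
hpos(avg(3),.0008,.171)"
```

```text
hook frame along -0.0068 side -0.0001 slotz 0.1971 yaw-err -0.0006 F [ 0.15  0.18 -0.77] T [0.059 0.004 0.01 ] sd [0. 0. 0.]
hook frame along -0.0061 side -0.0002 slotz 0.1971 yaw-err -0.0006 F [-3.36 -0.31  0.11] T [ 0.002  0.517 -0.02 ] sd [0. 0. 0.]
```

Contact comes at -6.1 mm, exactly home. I'll ease off slightly, lower it onto the wire and release.

In the tool's units: 0.0005 m / 0.3 = 0.0017, 0.0003 m / 0.3 = 0.001.

```bash
echo '[{"x":0.001, "z":0.0017}, {"z":0.0017}, {"z":0.0017}, {"z":0.001}, {}, {}]' > mv.in && python3 -m pendant mv.in >/dev/null
python3 -c "
from h import *
hpos(avg(3),.0008,.171)"
```

```text
hook frame along -0.0062 side -0.0001 slotz 0.1953 yaw-err -0.0006 F [-4.    0.04  0.38] T [-0.001  0.559 -0.015] sd [0. 0. 0.]
```

In the tool's units: 0.0005 m / 0.3 = 0.0017.

```bash
echo '[{"z":0.0017}, {}]' > mv.in && python3 -m pendant mv.in; echo '[{}, {}, {}, {}, {}, {}]' > mv.in && python3 -m pendant mv.in 0.045
python3 -c "
from h import *
hpos(avg(3),.0008,.171)"
```

```text
time: 16.62
tool_pos: [0.555, -0.1631, 0.3658]
tool_rot: [3.142, -0.0, 3.073]
contact_force: [-3.2, -0.0, 2.0]
opening: 0.0215
grip_force: 30.0
time: 17.12
tool_pos: [0.5552, -0.1631, 0.3658]
tool_rot: [3.142, 0.0, 3.073]
contact_force: [-0.3, 0.3, 0.4]
opening: 0.0448
grip_force: 0.0
hook frame along -0.0061 side -0.0001 slotz 0.1948 yaw-err -0.0006 F [-0.06 -0.24 -0.08] T [0.019 0.004 0.021] sd [0. 0. 0.]
```

In the tool's units: -0.03 m / 0.3 = -0.1, -0.02 m / 0.3 = -0.0667, -0.062 rad / 4 = -0.0155.

```bash
echo '[{"z":-0.0167}, {"z":-0.0333}, {"z":-0.0667}, {"z":-0.1}, {"z":-0.0667}, {"rz":-0.0155}, {"rz":-0.0155}, {}]' > mv.in && python3 -m pendant mv.in
python3 -c "
from h import *
o=avg(2)
calc(.545,.137,.42,np.pi+.055,o)
T=cam('scene');f=lambda im,x,y,w,h,W,H:cv2.resize(im['image'][y:y+h,x:x+w,::-1],(W,H),interpolation=cv2.INTER_CUBIC)
cv2.imwrite('pics/h2.png',f(T,390,245,100,75,400,300))"
```

```text
time: 17.93
tool_pos: [0.555, -0.1631, 0.4523]
tool_rot: [-3.141, 0.002, -3.084]
contact_force: [0.2, -0.3, 0.2]
opening: 0.045
grip_force: 0.0
rotvec [-0.0003  0.0009 -0.0011] shift before turn [-0.0062  0.3002  0.0315] after turn [-0.0065  0.3002  0.0316] dist 0.3019 F [-0.07  0.82  0.12]
```

In the tool's units: 0.04 m / 0.3 = 0.1333, 0.0316 m / 0.3 = 0.1053.

```bash
echo '[{"y":0.1}, {"y":0.1333}, {"y":0.1333}, {"y":0.1333}, {"y":0.1333}, {"y":0.1333}, {"y":0.1333}, {"x":-0.02, "y":0.1, "z":0.1053}]' > mv.in && python3 -m pendant mv.in 0.055
echo '[{}, {}, {}, {}]' > mv.in && python3 -m pendant mv.in
python3 - <<'E'
from h import *
S=cam('scene');c=cam('wrist')
print(np.array(c['pose']).round(4),robot.observe()["tool_pos"])
f=lambda im,x,y,w,h,W,H:cv2.resize(im["image"][y:y+h,x:x+w,::-1],(W,H),interpolation=cv2.INTER_CUBIC)
u,v=proj(c,[.53,.137,.13]).astype(int);print(u,v)
x,y=u-40,v-60;print(x,y)
cv2.imwrite('pics/w3.png',np.hstack([f(S,390,240,80,120,400,600),f(c,x,y,80,120,400,600)]))
E
```

```text
time: 18.75
tool_pos: [0.544, 0.1384, 0.4262]
tool_rot: [3.14, 0.011, -3.086]
contact_force: [2.1, -0.9, 0.9]
opening: 0.0548
grip_force: 0.0
time: 19.08
tool_pos: [0.5445, 0.1342, 0.4217]
tool_rot: [-3.141, 0.001, -3.088]
contact_force: [-0.4, -0.7, 0.1]
opening: 0.0552
grip_force: 0.0
[[-5.350e-02  9.672e-01  2.482e-01  4.778e-01]
 [ 9.986e-01  5.200e-02  1.260e-02  1.299e-01]
 [-7.000e-04  2.485e-01 -9.686e-01  4.016e-01]
 [ 0.000e+00  0.000e+00  0.000e+00  1.000e+00]] [0.54449858 0.1339751  0.42177854]
330 217
290 157
```

View pics/w3.png

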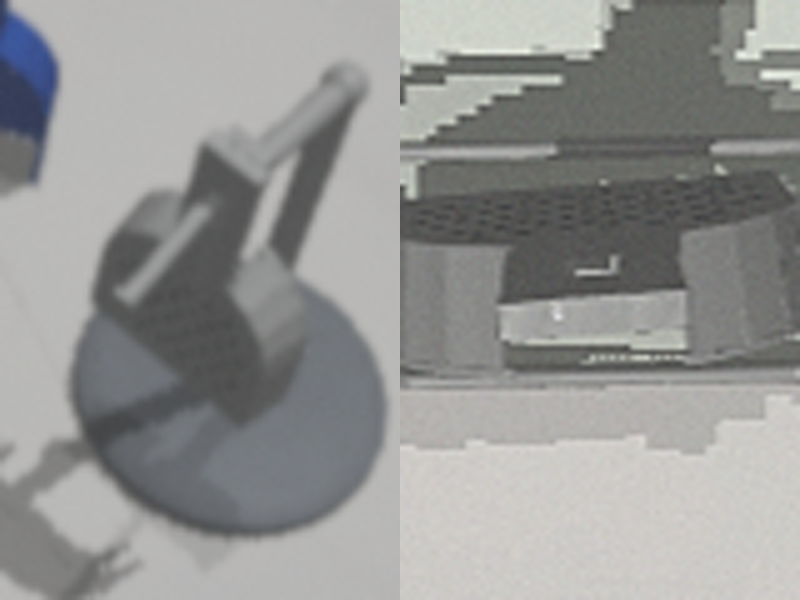

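Medium hangs home, flat on the small one (left half). On the right, the large handle's top runs from (500,325) to (688,309), turned slightly relative to the tool.

```bash
python3 - <<'E'
from h import *
np.set_printoptions(precision=4,suppress=True)
c=cam('wrist');u=lambda x,y:((x-400+.5)/5-.5+290,(y+.5)/5-.5+157)
a,b=onz(c,*u(500,325),.13),onz(c,*u(688,309),.13);m=(a+b)/2
yw=np.arctan2(-(b-a)[0],(b-a)[1]);print(m,np.linalg.norm(a-b),yw)
o=avg(3);print(o["tool_pos"],o["tool_rot"])
calc(m[0],m[1],.40,np.pi+yw,o)
E
```

```text
[0.5318 0.1359 0.13  ] 0.027529845325369513 0.14003048323680584
[0.5444 0.1343 0.4214] [ 3.1415  0.001  -3.0877]
rotvec [ 0.0001  0.001  -0.0862] shift before turn [0.0125 0.0023 0.0214] after turn [0.0122 0.0033 0.0214] dist 0.0249 F [ 0.03 -0.26 -0.1 ]
```

In the tool's units: 0.03 m / 0.3 = 0.1, 0.02 m / 0.3 = 0.0667, -0.076 rad / 4 = -0.019.

```bash
echo '[{"x":0.04, "y":0.0107, "rz":-0.019}, {"z":0.1}, {"z":0.1}, {"z":0.1}, {"z":0.0667}, {"z":0.0667}, {"z":0.0567}, {}]' > mv.in && python3 -m pendant mv.in 0.055
echo '[{}, {}, {}]' > mv.in && python3 -m pendant mv.in
echo '[{}, {}, {}, {}, {}, {}, {}, {}]' > mv.in && python3 -m pendant mv.in 0.02 30
python3 -c "
from h import *
o=avg(3);print(o)"
```

```text
time: 20.05
tool_pos: [0.5311, 0.1373, 0.2707]
tool_rot: [3.141, -0.006, -3.011]
contact_force: [-0.2, 0.1, 0.1]
opening: 0.055
grip_force: 0.0
time: 20.3
tool_pos: [0.5326, 0.1377, 0.2754]
tool_rot: [3.142, 0.003, -3.01]
contact_force: [0.6, 0.7, 0.8]
opening: 0.0552
grip_force: 0.0
time: 20.97
tool_pos: [0.5321, 0.1377, 0.274]
tool_rot: [3.142, 0.0, -3.01]
contact_force: [0.3, -0.6, 1.5]
opening: 0.0274
grip_force: 30.0
{'tool_pos': array([0.53209366, 0.13768619, 0.27395388]), 'tool_rot': array([ 3.14157226e+00,  1.43945883e-04, -3.01016877e+00]), 'contact_force': array([-0.22468514, -0.38052799,  1.07350629]), 'torque': array([-4.07766977e-02,  1.28525839e-02,  1.23794392e-05]), 'opening': 0.027654506617411558, 'sd': array([8.98262775e-06, 1.59049025e-05, 7.19421809e-06])}
```

In the tool's units: -0.035 m / 0.3 = -0.1167, -0.03 m / 0.3 = -0.1, 0.067 rad / 4 = 0.0168.

```bash
echo '[{"z":-0.0333}, {"z":-0.0667}, {"z":-0.1}, {"z":-0.1167}, {"z":-0.1167}, {"z":-0.0667, "rz":0.0165}, {"rz":0.0165}, {"rz":0.0168}]' > mv.in && python3 -m pendant mv.in
echo '[{}, {}]' > mv.in && python3 -m pendant mv.in
python3 - <<'E'
from h import *
o=avg(2);p=hk(-.1,-.0047);calc(p[0],p[1]+.0008,.373,np.pi+YAW,o);print(o["tool_pos"],o["opening"])
E
```

```text
time: 21.78
tool_pos: [0.5319, 0.1378, 0.4264]
tool_rot: [3.141, 0.004, 3.071]
contact_force: [0.6, -0.2, -1.5]
opening: 0.0277
grip_force: 30.0
time: 21.95
tool_pos: [0.5319, 0.1377, 0.4242]
tool_rot: [3.141, -0.0, 3.076]
contact_force: [0.9, -0.3, -1.0]
opening: 0.0273
grip_force: 30.0
rotvec [ 0.     -0.0005  0.0024] shift before turn [ 0.051  -0.303   0.0509] after turn [ 0.0504 -0.3031  0.0508] dist 0.3114 F [-0.46 -0.19 -0.98]
[0.53194437 0.1377014  0.42384319] 0.02763330463227807
```

In the tool's units: -0.04 m / 0.3 = -0.1333, -0.036 m / 0.3 = -0.12, 0.0024 rad / 4 = 0.0006.

```bash
echo '[{"x":0.0667, "y":-0.0667, "rz":0.0006}, {"x":0.0667, "y":-0.12}, {"x":0.0333, "y":-0.1333}, {"y":-0.1333}, {"y":-0.1333}, {"y":-0.1333}, {"y":-0.1333}, {"y":-0.1333}]' > mv.in && python3 -m pendant mv.in
echo '[{"y":-0.0233, "z":0.0667}, {"z":0.0667}, {"z":0.0333}, {}, {}, {}]' > mv.in && python3 -m pendant mv.in
python3 -c "
from h import *
hpos(avg(3),.0008,.170)"
```

```text
time: 22.72
tool_pos: [0.4609, -0.156, 0.4239]
tool_rot: [3.141, 0.0, 3.073]
contact_force: [1.1, 0.3, -0.9]
opening: 0.0277
grip_force: 30.0
time: 23.22
tool_pos: [0.4614, -0.1611, 0.3746]
tool_rot: [-3.141, 0.001, 3.073]
contact_force: [0.6, -0.9, -0.5]
opening: 0.0276
grip_force: 30.0
hook frame along -0.0998 side -0.0044 slotz 0.2048 yaw-err -0.0011 F [-0.11 -0.14 -0.91] T [0.032 0.007 0.024] sd [0. 0. 0.]
```

Now at the approach point; repeat the gentle insertion.

In the tool's units: -0.008 m / 0.3 = -0.0267, -0.004 m / 0.3 = -0.0133.

```bash
echo '[{"x":-0.0267, "y":-0.0007, "z":0.006}, {"x":-0.0267}, {"x":-0.0267}, {"x":-0.0267}, {"x":-0.0133}, {}, {}]' > mv.in && python3 -m pendant mv.in >/dev/null
python3 -c "
from h import *
hpos(avg(3),.0008,.170)"
```

```text
hook frame along -0.0642 side -0.0047 slotz 0.2019 yaw-err -0.0020 F [-0.37  0.03 -1.15] T [ 0.053 -0.018  0.004] sd [0.0001 0.     0.0001]
```

In the tool's units: -0.0012 m / 0.3 = -0.004, -0.001 m / 0.3 = -0.0033, 0.001 rad / 4 = 0.0003.

```bash
echo '[{"z":-0.004, "rz":0.0003}, {"x":-0.0033}, {"x":-0.0033}, {"x":-0.0033}, {"x":-0.0033}, {}, {}]' > mv.in && python3 -m pendant mv.in >/dev/null
python3 -c "
from h import *
hpos(avg(3),.0008,.170)"
echo '[{"x":-0.0033}, {"x":-0.0033}, {"x":-0.0033}, {}, {}]' > mv.in && python3 -m pendant mv.in >/dev/null
python3 -c "
from h import *
hpos(avg(3),.0008,.170)"
```

```text
hook frame along -0.0601 side -0.0048 slotz 0.2032 yaw-err -0.0030 F [-0.25  0.16 -1.  ] T [ 0.024 -0.012  0.001] sd [0. 0. 0.]
hook frame along -0.0571 side -0.0048 slotz 0.2032 yaw-err -0.0030 F [-0.14 -0.36 -1.09] T [ 0.033  0.02  -0.019] sd [0. 0. 0.]
```

In the tool's units: -0.001 m / 0.3 = -0.0033, 0.0002 m / 0.3 = 0.0007.

```bash
echo '[{"x":-0.0033, "y":0.0007}, {"x":-0.0033, "y":0.0007}, {"x":-0.0033, "y":0.0007}, {}, {}]' > mv.in && python3 -m pendant mv.in >/dev/null
python3 -c "
from h import *
hpos(avg(2),.0008,.170)"
echo '[{"x":-0.0033, "y":0.0003}, {"x":-0.0033, "y":0.0003}, {"x":-0.0033, "y":0.0003}, {"x":-0.0033, "y":0.0003}, {"x":-0.0033, "y":0.0007}, {"x":-0.0033, "y":0.0003}, {}, {}]' > mv.in && python3 -m pendant mv.in >/dev/null
python3 -c "
from h import *
hpos(avg(2),.0008,.170)"
```

```text
hook frame along -0.0541 side -0.0042 slotz 0.2032 yaw-err -0.0030 F [ 0.6   0.55 -0.94] T [ 0.067 -0.021  0.   ] sd [0. 0. 0.]
hook frame along -0.0481 side -0.0035 slotz 0.2033 yaw-err -0.0030 F [-0.12 -0.41 -1.42] T [ 0.093 -0.028  0.002] sd [0. 0. 0.]
```

In the tool's units: 0.001 m / 0.3 = 0.0033.

```bash
echo '[{"z":0.0033}, {"z":0.0033}, {"z":0.0033}, {"z":0.0033}, {}, {}]' > mv.in && python3 -m pendant mv.in >/dev/null
python3 -c "
from h import *
hpos(avg(2),.0008,.170)"
echo '[{"x":-0.0067, "y":0.0007}, {"x":-0.0067, "y":0.0007}, {"x":-0.0067, "y":0.001}, {"x":-0.0067, "y":0.0007}, {"x":-0.0067, "y":0.0007}, {}, {}]' > mv.in && python3 -m pendant mv.in >/dev/null
python3 -c "
from h import *
hpos(avg(2),.0008,.170)"
echo '[{"x":-0.0067, "y":0.001}, {"x":-0.0067, "y":0.001}, {"x":-0.0067, "y":0.001}, {"x":-0.0067, "y":0.0007}, {}, {}]' > mv.in && python3 -m pendant mv.in >/dev/null
python3 -c "
from h import *
hpos(avg(2),.0008,.170)"
```

```text
hook frame along -0.0481 side -0.0035 slotz 0.1992 yaw-err -0.0030 F [ 0.67  0.26 -0.8 ] T [0.051 0.008 0.017] sd [0. 0. 0.]
hook frame along -0.0381 side -0.0024 slotz 0.1992 yaw-err -0.0029 F [ 0.47 -0.37 -1.21] T [ 0.035  0.054 -0.016] sd [0. 0. 0.]
hook frame along -0.0301 side -0.0014 slotz 0.1992 yaw-err -0.0029 F [-0.06  0.14 -1.55] T [ 0.063  0.015 -0.03 ] sd [0. 0. 0.]
```

In the tool's units: -0.002 m / 0.3 = -0.0067, 0.001 m / 0.3 = 0.0033.

```bash
echo '[{"x":-0.0067, "y":0.0007}, {"x":-0.0067, "y":0.0007}, {"x":-0.0067, "y":0.001}, {"x":-0.0067, "y":0.0007, "z":0.0033}, {"x":-0.0067, "y":0.001, "z":0.0033}, {}, {}]' > mv.in && python3 -m pendant mv.in >/dev/null
python3 -c "
from h import *
hpos(avg(2),.0008,.170)"
echo '[{"x":-0.0033, "y":0.0003}, {"x":-0.0033, "y":0.0003}, {"x":-0.0033}, {"x":-0.0033}, {"x":-0.0033}, {}, {}]' > mv.in && python3 -m pendant mv.in >/dev/null
python3 -c "
from h import *
hpos(avg(2),.0008,.170)"
```

```text
hook frame along -0.0201 side -0.0002 slotz 0.1972 yaw-err -0.0029 F [ 0.54  0.34 -0.37] T [ 0.021 -0.026 -0.005] sd [0. 0. 0.]
hook frame along -0.0151 side -0.0001 slotz 0.1972 yaw-err -0.0030 F [-0.59  0.26 -0.93] T [ 0.064 -0.008 -0.003] sd [0. 0. 0.]
```

```bash
echo '[{"x":-0.0033}, {"x":-0.0033}, {}, {}]' > mv.in && python3 -m pendant mv.in >/dev/null
python3 -c "
from h import *
hpos(avg(2),.0008,.170)"
echo '[{"x":-0.0027}, {}, {}]' > mv.in && python3 -m pendant mv.in >/dev/null
python3 -c "
from h import *
hpos(avg(2),.0008,.170)"
```

```text
hook frame along -0.0131 side -0.0001 slotz 0.1973 yaw-err -0.0030 F [ 0.36  0.42 -1.12] T [ 0.066 -0.018  0.01 ] sd [0. 0. 0.]
hook frame along -0.0123 side -0.0001 slotz 0.1973 yaw-err -0.0030 F [ 0.06  0.12 -0.94] T [ 0.027  0.036 -0.022] sd [0. 0. 0.]
```

In the tool's units: -0.0008 m / 0.3 = -0.0027.

```bash
echo '[{"x":-0.0027}, {}, {}]' > mv.in && python3 -m pendant mv.in >/dev/null
python3 -c "
from h import *
hpos(avg(2),.0008,.170)"
echo '[{"z":0.0017}, {"z":0.0017}, {"z":0.0017}, {"z":0.0013}, {}, {}]' > mv.in && python3 -m pendant mv.in >/dev/null
python3 -c "
from h import *
hpos(avg(2),.0008,.170)"
```

```text
hook frame along -0.0115 side -0.0000 slotz 0.1973 yaw-err -0.0030 F [ 0.4   0.39 -1.55] T [0.077 0.001 0.014] sd [0. 0. 0.]
hook frame along -0.0115 side -0.0001 slotz 0.1954 yaw-err -0.0030 F [-0.55 -0.29 -0.33] T [ 0.033 -0.002  0.025] sd [0. 0. 0.]
```

In the tool's units: -0.0005 m / 0.3 = -0.0017.

```bash
echo '[{"x":-0.0017}, {}, {}]' > mv.in && python3 -m pendant mv.in >/dev/null
python3 -c "
from h import *
hpos(avg(2),.0008,.170)"
echo '[{"x":-0.0017}, {}, {}]' > mv.in && python3 -m pendant mv.in >/dev/null
python3 -c "
from h import *
hpos(avg(2),.0008,.170)"
```

```text
hook frame along -0.0111 side -0.0000 slotz 0.1954 yaw-err -0.0030 F [-2.56 -0.    0.06] T [ 0.033  0.394 -0.012] sd [0. 0. 0.]
hook frame along -0.0109 side -0.0001 slotz 0.1954 yaw-err -0.0030 F [-5.56  0.3   1.5 ] T [ 0.102  0.833 -0.007] sd [0. 0. 0.]
```

Contact, so it's home. Ease off, settle it on the wire, and release.

In the tool's units: 0.0005 m / 0.3 = 0.0017, 0.0004 m / 0.3 = 0.0013.

```bash
echo '[{"x":0.0017}, {"z":0.0013}, {}]' > mv.in && python3 -m pendant mv.in; echo '[{}, {}, {}, {}, {}, {}]' > mv.in && python3 -m pendant mv.in 0.05
echo '[{"z":-0.0167}, {"z":-0.0333}, {"z":-0.0667}, {"z":-0.1}, {"z":-0.1}, {"z":-0.0667}, {"x":0.0667, "y":0.0667}, {"x":0.0667, "y":0.1333}]' > mv.in && python3 -m pendant mv.in
echo '[{"y":0.1333}, {"y":0.1333}, {"y":0.1333}, {"y":0.1333}, {}, {}, {}]' > mv.in && python3 -m pendant mv.in
python3 - <<'E'
from h import *
S=cam('scene');T=cam('top')
f=lambda im,x,y,w,h,W,H:cv2.resize(im["image"][y:y+h,x:x+w,::-1],(W,H),interpolation=cv2.INTER_CUBIC)
cv2.imwrite('pics/fin.png',np.hstack([f(S,390,240,80,120,400,600),f(T,380,165,60,90,400,600)]))
E
```

```text
time: 32.62
tool_pos: [0.5501, -0.1627, 0.365]
tool_rot: [3.142, -0.0, 3.071]
contact_force: [-4.8, -0.2, 2.0]
opening: 0.0277
grip_force: 30.0
time: 33.12
tool_pos: [0.5504, -0.1627, 0.365]
tool_rot: [3.142, 0.0, 3.071]
contact_force: [0.3, -0.6, 1.3]
opening: 0.0496
grip_force: 0.0
time: 33.78
tool_pos: [0.5156, -0.1047, 0.4819]
tool_rot: [-3.139, 0.004, 3.067]
contact_force: [0.2, 1.2, -0.4]
opening: 0.0496
grip_force: 0.0
time: 34.37
tool_pos: [0.5271, 0.0566, 0.4807]
tool_rot: [-3.141, 0.001, 3.071]
contact_force: [-0.0, 0.0, -0.4]
opening: 0.0499
grip_force: 0.0
```

View pics/fin.png

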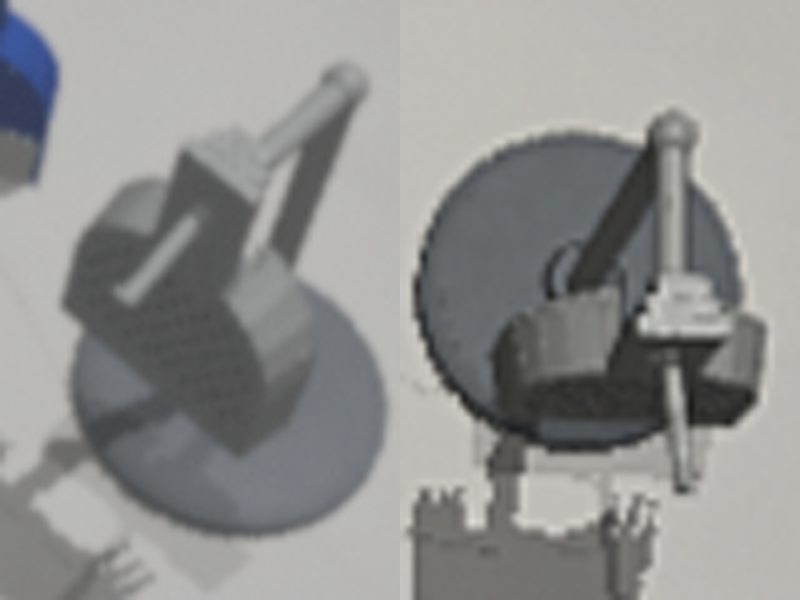

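All three handles lie stacked flat against the collar, around (225,160) in the scene half and (685,310) in the top half, and the gripper is well clear. Handing in.

```bash
python3 -c "
from cell import robot
print(robot.hand_in())"
```

```text
the job is handed in; nothing more can be done
None
```

The medium tray and then the large tray were hung home over the small one and let go, with pressing forces reading no more than about 6 N; I handed the job in at about 34 s, and no verdict came back.

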